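# Ease the polishing guard gate ajar past its sagging bolt

### The job

Make the polishing spindle safe and look in on it: first turn the selector knob on the control box until its pointer lines up with the raised index stud. Then take the upright handle of the sagging bolt on the guard gate, lift it so the bolt's toe passes over the keeper's bent lip while pulling the bolt back out of the keeper, and swing the gate ajar towards the robot until its free edge is about 80 mm out, never swinging it wide. Finish while still gripping the bolt handle, bolt drawn back and gate held still at that opening against its closing spring (do not let go); leave the bystanders on the bench alone.

Things in the scene. Friction and masses are not known exactly. Their poses are not given: they have to be found in the camera images.
- selector (a joint): Selector knob angle, rad: 0 to 2.9, growing clockwise seen from above; the pointer is at the index stud at 1.60. It starts between 0.3 and 1.1 and stays where it is left (friction about 0.04 N m).
- selector_grip (a point): Grip centre of the black bar-shaped knob, on its upright turning axis, 118 mm above the bench, 10 mm below the bar's top. Bar 44 mm long (point x), 14 wide (y), 36 tall, on a disc of radius 24 mm; the pointer nose sticks out of the disc to the point's -x. It sits on the control box, a grey 100 x 100 x 80 mm block fixed on the bench left or right of the cage. The point turns with the knob.
- index_stud (a point): Top of the small upright index stud, 7 mm in diameter and 6 mm high, on the round aluminium dial plate of the control box, 41 mm from the knob's axis.
- gate_hinge (a point): Point on the gate's vertical hinge axis, 134 mm above the bench (the gate's top). Turns with the gate: -y runs along the gate to its free edge, -x is the robot's side, to which it opens. The gate is a grey barred frame 262 mm long, 14 thick, in the front of a low open-topped cage; nothing of cage, gate or keeper is higher than 182 mm except the bolt's handle.
- gate_edge (a point): Middle of the top of the gate's free edge (stile), 262 mm from the hinge axis.
- gate (a joint): Gate opening angle, rad: 0 shut, grows as the free edge comes towards the robot (clockwise from above). 0.31 rad puts the free edge 80 mm out. A spring pulls it shut (0.35 N m when shut, 0.57 N m at 0.31 rad).
- bolt_handle: The handle of the bolt: steel stem with an upright cylindrical grip, 18 mm in diameter and 34 mm tall, its top 66 mm above the rod's axis. The origin is on the rod axis below it. It is fixed to the rod, which lies along the gate's top; rod and handle do not turn about the upright axis relative to the gate.
- handle_grip (a point): Centre of the bolt handle's cylindrical grip, 201 mm above the bench when the bolt sags, 16 mm below its top, straight over the gate's top rail. Bolted, it is 170 mm from the hinge axis. Axes as for the gate: +y points along the gate to the hinge, the way the bolt is pulled. The rod's two guides, 48 and 90 mm to either side, reach 177 mm above the bench.
- bolt (a joint): How far the bolt is drawn back towards the hinge, m: 0 fully home, 0.055 at most. Its end is out of the keeper from 0.035. A spring pushes it home (about 3 to 5.5 N).
- bolt_lift (a joint): How far the rod is lifted in its worn guides, m: 0 sagging, 0.014 at most. It falls back by its own weight (about 2 N). The square toe at the rod's end hangs about 8 mm below the top of the bent lip of the keeper, and has to be lifted by 9 mm or more during the first 30 mm of the pull.
- keeper_mouth (a point): Middle of the keeper's mouth, on the fixed post beyond the gate's free edge. The keeper is a steel U, open above, 30 mm long, with upright cheeks 46 mm high on both sides of the rod, and across its mouth a lip bent up from its floor.
- mallet_mid (a point): Bystander: wooden mallet lying on the bench, 160 mm long, head 75 mm across and 44 mm thick; middle of its length. Leave it alone.
- dish: Bystander: brass dish, 80 mm across and 35 mm high; origin at the centre of its underside. Leave it alone.
- cuff: Bystander: steel cuff (ring), 66 mm across and 30 mm high, standing on the bench; origin at the centre of its underside. Leave it alone.
- punch_block: Bystander, fixed: light wooden block 85 x 120 x 50 mm holding twelve upright steel punches up to 106 mm high, on the side of the cage where the control box is not; origin at the centre of its underside.
Things that resemble listed ones, but are neither listed nor needed, are in the scene too. Of the things that look like the part that bears selector, the middle-sized one is meant.

How it is judged:
On the way, in this order (a step that is already met when the one before it is completed fails the run):
1. selector pointer at the index stud (within 0.12 rad) with the bolt still home and the gate shut (value of joint selector between 1.48 and 1.72 rad and value of joint bolt below 0.012 m and value of joint gate below 0.04 rad), for 0.2 s.
2. bolt drawn clear of the keeper (value of joint bolt above 0.033 m), for 0.1 s.
At the end, for the whole second after the job is handed in: The selector is within 0.12 rad of the index (1.60); the bolt is held drawn back by more than 20 mm; the gate stands still (under 0.05 rad/s) between 0.21 and 0.42 rad open (free edge 55 to 107 mm out), with the fingers still holding the bolt handle (contact force over 2 N) (value of joint selector between 1.48 and 1.72 rad and value of joint bolt above 0.02 m and value of joint gate between 0.21 and 0.42 rad and velocity of joint gate between -0.05 and 0.05 rad/s and contact force between the fingers and bolt_handle above 2 N); the arm keeps its last pose, push and grip.
It fails at once if the gate is swung wide (over 0.6 rad) (value of joint gate above 0.6 rad).
It fails at once if the mallet, dish or cuff is moved by more than 20 mm (distance of any of mallet_mid, dish, cuff from where it was at the start of the episode above 0.02 m).
It also fails if it takes over 61 s, if anything falls off the work surface, if the arm or the gripper's body presses on something with over 40 N, if the wrist force passes 120 N, or if a joint passes its speed limit or range.

### The arm

A 6-joint arm with a two-finger parallel gripper is mounted at the origin on the work surface. World frame = base frame: x ahead of the robot, y to its left, z up, the work surface at z = 0. Lengths are in m, angles in rad, forces in N, time in s.
With the tool pointing down it reaches from about 0.325 to 0.85 m from the base axis. Payload 4.4 kg.
Tool frame: the origin (TCP) lies on the centre line of the jaws, within the pads' length; the fingertips stand 22 mm ahead of it and the grasp point (between the pads) lies 3 mm ahead of it; z points along the fingers, y is the line along which they close (so a half turn about z gives the same grasp; the last joint's range is limited). The gripper opens to 94 mm and grips with 3 to 60 N. Pads are 16 mm wide; open, the fingers measure 119 mm over their backs; the gripper's body (75 mm by 177 mm) begins 78 mm behind the grasp point.
Start: joints at [1.137, 0.207, 1.542, -0, 1.393, -0.15], TCP at [0.161, 0.552, 0.227] pointing down, gripper open.
Joint ranges: [-2.73, 2.73], [-0.86, 2.22], [0.23, 2.46], [-1.11, 4.25], [0.08, 2.63], [-2.82, 2.82]. Speed limits (rad/s): [2.79, 2.79, 3.14, 3.14, 3.14, 3.14].

### API

Orientations are given as a 3x3 rotation matrix whose columns are the frame's x, y, z axes.
In Python, from plant import robot gives the robot as it stands.
- The arm moves only by the shell command python3 -m inch 'ROWS' [FORCE]. ROWS is JSON, a list of rows, each a list of 3 entries, a list of its own where there are three numbers: the turn, a rotation vector about the tool's x, y, z in degrees, then the shift along the tool's x, y, z in m, then the opening, from 0 (shut) to 1 (fully open). A call has 1 to 10 rows; each row is the pose to reach, as a shift and turn from the pose commanded when the call began, along the tool's axes at that moment; what a row does not reach only later rows make up. A row lasts 1/12 s, in which the tool goes at most 41.7 mm and 7.16 degrees, less where a joint would pass 70% of its speed; a pose out of reach is approached as far as the arm can. A call with a gripper value outside its range is refused whole. The fingers move at their own pace and stop on an object; FORCE is the grip in N (left out, the last holds). Time passes only in rows, so rows that repeat a pose let the fingers close. It gives the time, the measured TCP pose, the force, the opening and the grip force at its end, in the units of the state.
- robot.observe(): the state, without advancing time (a new reading comes with each control period).
- robot.read_camera(name): name is "scene" or "side" or "wrist"; returns a dict with "pixels" (420x560x3 uint8, red, green, blue), "fov_y" (degrees; the focal length in pixels is half the picture's height over the tangent of half this angle, whatever the lens; pixels are square), "cx", "cy" (the principal point, pixels), "rvec" (rotation vector, rad) and "tvec" (3), from world to camera coordinates, as OpenCV has them. Camera axes: x right, y down, z forward; pixel columns grow to the right and rows downward; lengths in m; the calibration is good to about 2 mm. A picture is of the moment at which its call begins. There is no depth.
- robot.close_job(): hands the job in; it is judged then, once.
The state is a dict: "time_s": time; "q": joint angles; "dq": joint speeds; "joint_torque": joint torques, N m; "eef_pos": TCP position; "tool_rot": TCP orientation; "wrist_force": force on the tool from outside, world axes, zero at the start; "ft_torque": the same for the moment, N m; "opening": finger opening in m; "gripper_force": force on a finger pad.
Only numpy, scipy, OpenCV 4.12 (cv2) and the standard library are available. Lean on these libraries where they do the work, as an engineer would, in place of code of your own. Each camera call takes 0.05 s, during which the arm holds its last target. There are 200 camera calls.

## Working session

There is one attempt and no reset: what is moved stays moved. The work goes in short steps, Python scripts to look and compute and a shell command to move; the robot and the scene stay as the last step left them, time stands still between calls to the robot, and variables do not carry over. Pictures are saved under pics/ and viewed, at most 10 in all, crops included, and the job is handed in when it is done.

```bash
ls; mkdir -p pics
cat > h.py <<'E'
import numpy as np, cv2, pickle
from plant import robot
def snap(n,tag):
    c=robot.read_camera(n); cv2.imwrite(f'pics/{tag}.png',c['pixels'][:,:,::-1]); pickle.dump(c,open(f'pics/{tag}.pkl','wb')); return c
def load(tag): return pickle.load(open(f'pics/{tag}.pkl','rb'))
def ray(c,u,v):
    R=cv2.Rodrigues(np.array(c['rvec'],float))[0]; t=np.array(c['tvec'],float).ravel()
    f=210/np.tan(np.radians(c['fov_y'])/2)
    d=R.T@np.array([(u-c['cx'])/f,(v-c['cy'])/f,1]); return -R.T@t,d
def onz(c,u,v,z):
    o,d=ray(c,u,v); return o+d*(z-o[2])/d[2]
def tri(c1,p1,c2,p2):
    o1,d1=ray(c1,*p1);o2,d2=ray(c2,*p2);d1/=np.linalg.norm(d1);d2/=np.linalg.norm(d2)
    s=np.linalg.lstsq(np.c_[d1,-d2],o2-o1,rcond=None)[0];a=o1+s[0]*d1;b=o2+s[1]*d2
    return (a+b)/2,np.linalg.norm(a-b)
def proj(c,p):
    R=cv2.Rodrigues(np.array(c['rvec'],float))[0]; q=R@np.array(p)+np.array(c['tvec']).ravel()
    f=210/np.tan(np.radians(c['fov_y'])/2); return q[:2]/q[2]*f+[c['cx'],c['cy']]
E
python3 - <<'E'
from h import *
cs=[snap(n,n+'0') for n in('scene','side','wrist')]
im=np.hstack([c['pixels'] for c in cs[:2]])
for c in cs: print(c['fov_y'],c['cx'],c['cy'],ray(c,c['cx'],c['cy']),[k for k in c])
for n in('scene','side'):
    i=cv2.imread(f'pics/{n}0.png'); cv2.imwrite(f'pics/{n}0b.png',cv2.resize(i,(800,600),interpolation=cv2.INTER_CUBIC))
s=robot.observe();print(s['eef_pos'],s['tool_rot'],s['time_s'],s['opening'])
E
```

```text
pics
56.09462334385556 283.18809372594524 214.84889178427994 (array([ 0.9211878 , -0.14487571,  0.92804347]), array([-0.4741914 ,  0.20603037, -0.85597547])) ['pixels', 'fov_y', 'cx', 'cy', 'rvec', 'tvec']
42.83141620848415 278.54976203948524 205.76872074369007 (array([ 0.23864919, -1.15502471,  1.09666751]), array([ 0.15571218,  0.76553954, -0.62426191])) ['pixels', 'fov_y', 'cx', 'cy', 'rvec', 'tvec']
59.03647988881827 283.3237510143724 212.33840377970657 (array([0.09422278, 0.57090107, 0.38252425]), array([ 0.23020406, -0.06828246, -0.97074384])) ['pixels', 'fov_y', 'cx', 'cy', 'rvec', 'tvec']
[0.16077912 0.55146054 0.22657696] [[-9.60000349e-01  2.79997881e-01 -7.19519542e-04]
 [ 2.79998700e-01  9.59999043e-01 -1.60177003e-03]
 [ 2.42245859e-04 -1.73916432e-03 -9.99998458e-01]] 0.15 0.09404035829606744
```

View pics/scene0b.png

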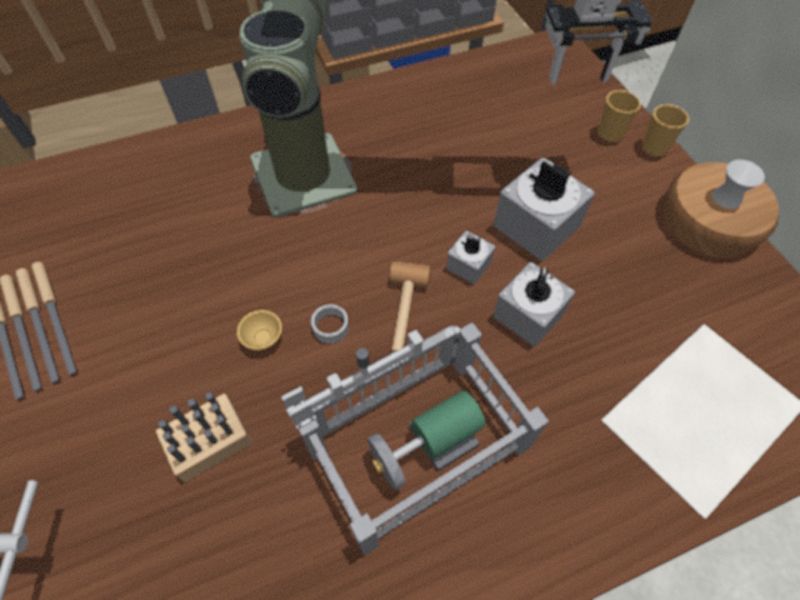

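View pics/side0b.png

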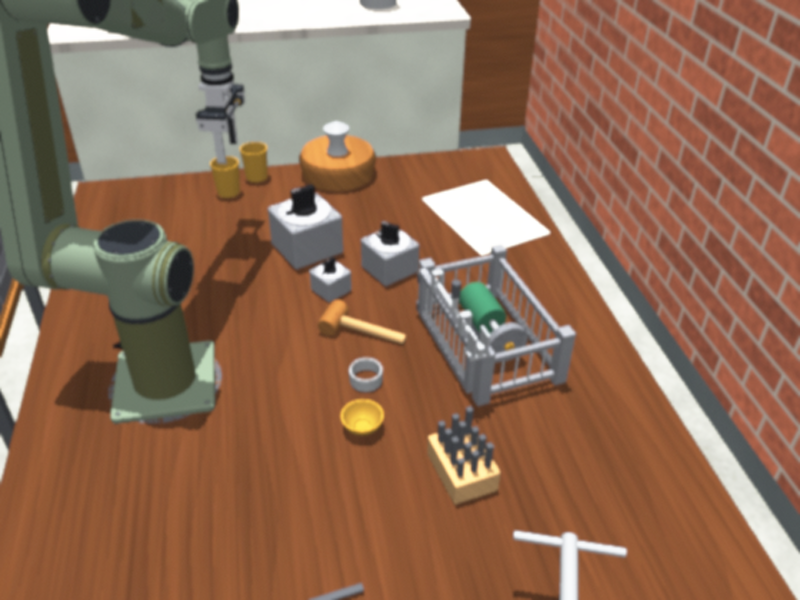

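The scene shows three control boxes. The middle-sized one is at scene (538,295) and side (390,250) in the enlarged pictures. The bolt handle is the dark stub at scene (363,357), side (456,290). I'll zoom in on these.

Run:
```python
from h import *
o=[]
for n,cx,cy,w in(('scene',376,212,60),('side',273,174,60),('scene',260,258,80),('side',325,210,80)):
    i=cv2.imread(f'pics/{n}0.png')
    x0,y0=cx-w//2,cy-w*3//8; print(n,x0,y0,400/w)
    o.append(cv2.resize(i[y0:y0+w*3//4,x0:x0+w],(400,300),interpolation=cv2.INTER_CUBIC))
cv2.imwrite('pics/z1.png',np.vstack([np.hstack(o[:2]),np.hstack(o[2:])]))
```

```text
scene 346 190 6.666666666666667
side 243 152 6.666666666666667
scene 220 228 5.0
side 285 180 5.0
```

View pics/z1.png

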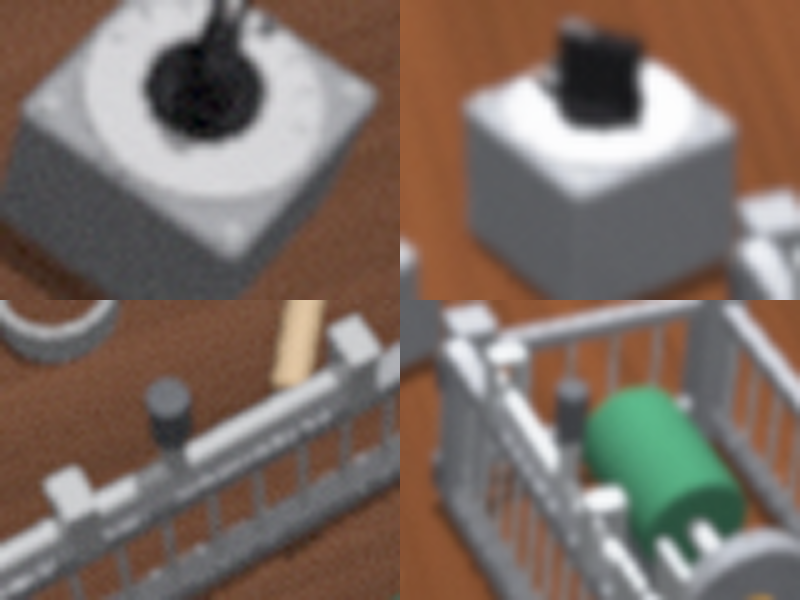

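The zoom shows the knob box top corners at scene (349.3,205.8), (402.7,204.3), (380.8,228.7) and side (252.9,167.8), (293.4,171.2), (270,181.7). The top of the handle grip is at scene (253.4,245.6), side (319.2,196.6).

Run:
```python
from h import *
a,b=load('scene0'),load('side0')
for P in [(349.3,205.75),(402.7,204.25),(380.8,228.7)]: print('sc',onz(a,*P,.08))
for P in [(252.9,167.75),(293.4,171.2),(270,181.7)]: print('sd',onz(b,*P,.08))
print(tri(a,(253.4,245.6),b,(319.2,196.6)),onz(a,253.4,245.6,.217),onz(b,319.2,196.6,.217))
w=load('wrist0');o,d=ray(w,w['cx'],w['cy']);print(o)
m=proj(w,(.43,.22,.12));print(m)
```

```text
sc [0.48991219 0.22607982 0.08      ]
sc [0.53750049 0.35535074 0.08      ]
sc [0.57905891 0.26720441 0.08      ]
sd [0.4469758 0.3064443 0.08     ]
sd [0.57572964 0.26282662 0.08      ]
sd [0.48893314 0.21859242 0.08      ]
(array([ 0.57259046, -0.0574139 ,  0.2178916 ]), np.float64(0.0014837292902283874)) [ 0.57146663 -0.05685239  0.217     ] [ 0.57334237 -0.05710359  0.217     ]
[0.09422278 0.57090107 0.38252425]
[ 30.57392347 571.78941805]
```

```bash
python3 -m inch '[[[0,0,0],[0,0,-0.04],1],[[0,0,0],[-0.04,-0.015,-0.04],1],[[0,0,0],[-0.08,-0.03,-0.04],1],[[0,0,0],[-0.12,-0.045,-0.04],1],[[0,0,0],[-0.16,-0.06,-0.04],1],[[0,0,0],[-0.2,-0.075,-0.04],1],[[0,0,0],[-0.24,-0.09,-0.04],1],[[0,0,0],[-0.28,-0.105,-0.04],1],[[0,0,0],[-0.32,-0.12,-0.04],1],[[0,0,0],[-0.35,-0.135,-0.04],1]]'
python3 -m inch '[[[0,0,0],[-0.03,-0.01,0],1],[[0,0,0],[-0.06,-0.02,0],1],[[0,0,0],[-0.06,-0.02,0],1],[[0,0,0],[-0.06,-0.02,0],1],[[0,0,0],[-0.06,-0.02,0],1]]'
python3 - <<'E'
from h import *
c=snap('wrist','w1'); s=robot.observe();print(s['eef_pos'],s['tool_rot'])
print(proj(c,(.513,.288,.08)))
cv2.imwrite('pics/w1b.png',cv2.resize(cv2.imread('pics/w1.png'),(800,600),interpolation=cv2.INTER_CUBIC))
E
```

```text
time_s: 0.98
eef_pos: [0.4604, 0.3231, 0.2672]
tool_rot: [[-0.96, 0.28, -0.0], [0.28, 0.96, 0.0], [0.0, 0.0, -1.0]]
wrist_force: [-0.1, 0.1, -0.1]
opening: 0.0939
gripper_force: 0.0
time_s: 1.4
eef_pos: [0.5104, 0.2887, 0.2669]
tool_rot: [[-0.96, 0.28, -0.002], [0.28, 0.96, 0.0], [0.001, -0.0, -1.0]]
wrist_force: [0.4, -0.2, -0.3]
opening: 0.094
gripper_force: 0.0
[0.51005978 0.2891073  0.26706467] [[-9.60210191e-01  2.79275616e-01 -1.23248002e-03]
 [ 2.79275766e-01  9.60210937e-01  5.22939330e-05]
 [ 1.19804522e-03 -2.93988636e-04 -9.99999239e-01]]
[283.39978773 199.31791219]
```

View pics/w1b.png

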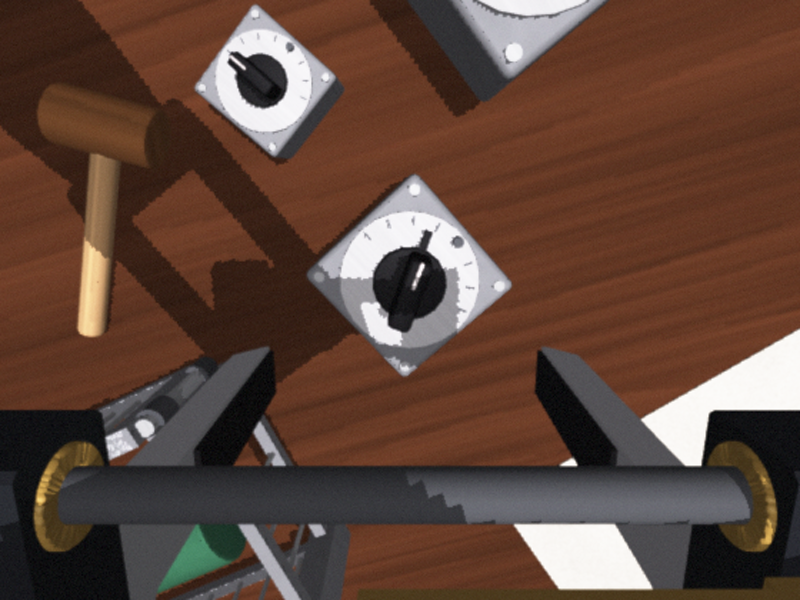

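The wrist picture (scaled) shows the box's corner screws at (415,185), (500,286), (405,367) and (318,277). The pointer tip is at (428,232) and the stud at (458,241). The bar's top runs from about (400,328) to (417,262).

Run:
```python
from h import *
c=load('w1');k=.7
P=lambda u,v,z:onz(c,u*k,v*k,z)
S=[P(*p,.081) for p in((415,185),(500,286),(405,367),(318,277))]
ctr=np.mean(S,0);print(ctr,(S[0]+S[2])/2,(S[1]+S[3])/2, np.linalg.norm(S[0]-S[2]))
ang=lambda d:np.degrees(np.arctan2(d[1],d[0]))
st=P(458,241,.09)
for z in(.085,.09,.1):
    pt=P(428,232,z);d=pt-ctr;print('ptr',z,ang(d),np.linalg.norm(d[:2]))
d=st-ctr;print('stud',st,ang(d),np.linalg.norm(d[:2]))
i=c['pixels'].astype(int).sum(2); m=((i<130)*255).astype(np.uint8)
m[:,:250]=0;m[:,330:]=0;m[:150]=0;m[240:]=0
n,l,s,ce=cv2.connectedComponentsWithStats(m)
for j in range(1,n):
    if s[j][4]>100: print(s[j],ce[j])
# bar ends on top
for z in(.128,):
    a,b=P(400,327,z),P(420,256,z);print(a,b,(a+b)/2,ang(b-a),np.linalg.norm(a-b))
v=i[155:240,262:312]; cv2.imwrite('pics/k.png',cv2.resize(c['pixels'][155:240,255:325,::-1],(490,595),interpolation=cv2.INTER_CUBIC))
```

```text
[0.51101821 0.29175458 0.081     ] [0.51052185 0.29210255 0.081     ] [0.51151458 0.29140661 0.081     ] 0.12188761711319375
ptr 0.085 143.90539517989916 0.034380465813943474
ptr 0.09 144.5482943572458 0.034815176784811705
ptr 0.1 145.78673265117348 0.035697265897801686
stud [0.493379   0.32854537 0.09      ] 115.61523020307939 0.040800788768652826
[ 261  174   51   58 1715] [286.18717201 202.24081633]
[0.52658512 0.28107498 0.128     ] [0.48992339 0.30355156 0.128     ] [0.50825426 0.29231327 0.128     ] 148.48835999642338 0.043003246512740095
```

View pics/k.png

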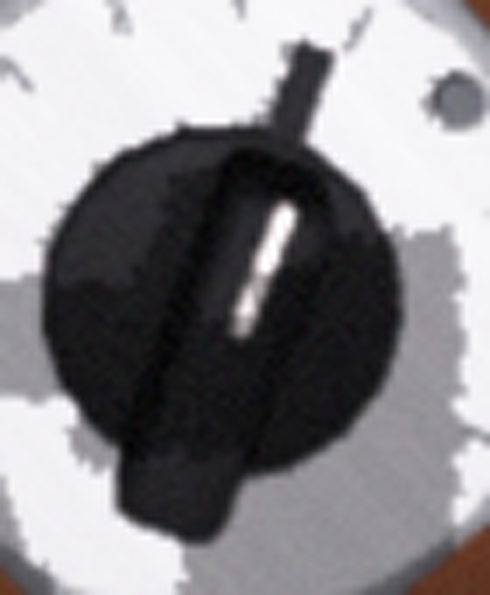

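```bash
python3 -m inch '[[[0,0,7],[0,0.003,0.03],0.6],[[0,0,14],[0,0.003,0.06],0.6],[[0,0,19],[0,0.003,0.09],0.6],[[0,0,19],[0,0.003,0.12],0.6],[[0,0,19],[0,0.003,0.135],0.6],[[0,0,19],[0,0.003,0.146],0.6],[[0,0,19],[0,0.003,0.146],0.6],[[0,0,19],[0,0.003,0.146],0.6]]' 20
python3 -m inch '[[[0,0,0],[0,0,0],0],[[0,0,0],[0,0,0],0],[[0,0,0],[0,0,0],0],[[0,0,0],[0,0,0],0],[[0,0,0],[0,0,0],0],[[0,0,0],[0,0,0],0],[[0,0,0],[0,0,0],0]]' 25
```

```text
time_s: 2.12
eef_pos: [0.5114, 0.2923, 0.1218]
tool_rot: [[-0.817, 0.576, -0.0], [0.576, 0.817, 0.0], [0.0, 0.0, -1.0]]
wrist_force: [0.8, -1.1, 0.8]
opening: 0.0566
gripper_force: 0.0
time_s: 2.7
eef_pos: [0.5116, 0.2908, 0.1216]
tool_rot: [[-0.817, 0.577, -0.001], [0.577, 0.817, -0.001], [-0.0, -0.002, -1.0]]
wrist_force: [-0.9, 0.2, 6.0]
opening: 0.0142
gripper_force: 25.0
```

```bash
python3 -m inch '[[[0,0,5],[0,0,0],0],[[0,0,10],[0,0,0],0],[[0,0,15],[0,0,0],0],[[0,0,20],[0,0,0],0],[[0,0,25],[0,0,0],0],[[0,0,29],[0,0,0],0],[[0,0,29],[0,0,0],0],[[0,0,29],[0,0,0],0],[[0,0,29],[0,0,0],0],[[0,0,29],[0,0,0],0]]' 25
python3 -m inch '[[[0,0,0],[0,0,0],0.35],[[0,0,0],[0,0,0],0.6],[[0,0,0],[0,0,0],0.6],[[0,0,0],[0,0,0],0.6],[[0,0,0],[0,0,-0.04],0.6],[[0,0,0],[0,0,-0.08],0.6],[[0,0,0],[0,0,-0.12],0.6],[[0,0,0],[0,0,-0.146],0.6],[[0,0,0],[0,0,-0.146],0.6],[[0,0,0],[0,0,-0.146],0.6]]'
python3 - <<'E'
from h import *
c=snap('wrist','w2'); s=robot.observe();print(s['eef_pos'],s['tool_rot'],s['q'])
u,v=map(int,proj(c,(.511,.292,.1)));print(u,v)
cv2.imwrite('pics/k2.png',cv2.resize(c['pixels'][v-45:v+45,u-45:u+45,::-1],(540,540),interpolation=cv2.INTER_CUBIC))
E
```

```text
time_s: 3.53
eef_pos: [0.5114, 0.2907, 0.1217]
tool_rot: [[-0.435, 0.9, -0.001], [0.9, 0.435, -0.002], [-0.001, -0.002, -1.0]]
wrist_force: [-3.2, -4.6, 5.7]
opening: 0.0139
gripper_force: 25.0
time_s: 4.37
eef_pos: [0.5132, 0.2922, 0.27]
tool_rot: [[-0.435, 0.901, 0.005], [0.901, 0.435, 0.002], [-0.0, 0.006, -1.0]]
wrist_force: [0.2, -0.2, -0.3]
opening: 0.0563
gripper_force: 0.0
[0.51190807 0.29165504 0.26748072] [[-4.34579615e-01  9.00633161e-01  6.83694707e-04]
 [ 9.00633409e-01  4.34579362e-01  4.91668543e-04]
 [ 1.45693384e-04  8.29427420e-04 -9.99999645e-01]] [ 3.70921134e-01  2.08064647e-01  1.45671807e+00  2.11359527e-04
  1.47599453e+00 -7.86701907e-02]
279 199
```

View pics/k2.png

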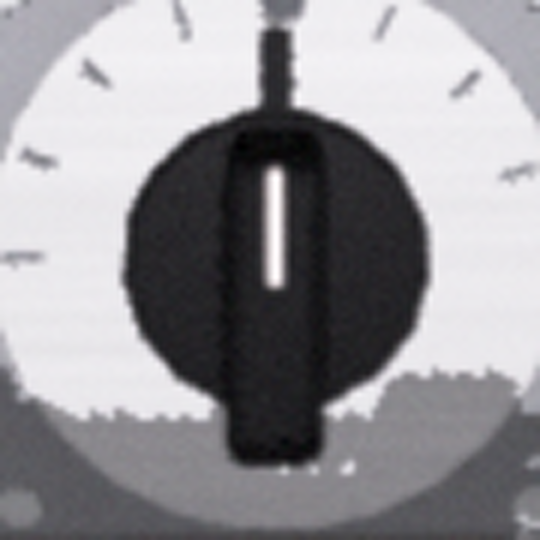

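The pointer sits at (275,30) and the stud at (284,5), about 0.03 rad apart, so the selector is set. Next is the gate direction, from the guide tops and the rail highlight.

Run:
```python
from h import *
a,b=load('scene0'),load('side0')
ang=lambda d:np.degrees(np.arctan2(d[1],d[0]))
L=onz(a,220+68/5,228+185/5,.177);R=onz(a,220+352/5,228+37/5,.177)
H=np.array([.5725,-.0574]);print('sc',L,R,np.linalg.norm(R-L),ang(R-L),ang(H-L[:2]),ang(R[:2]-H),np.linalg.norm(L[:2]-H),np.linalg.norm(R[:2]-H))
L=onz(b,285+207/5,180+196/5,.177);R=onz(b,285+107/5,180+52/5,.177)
print('sd',L,R,np.linalg.norm(R-L),ang(R-L),ang(H-L[:2]),ang(R[:2]-H))
# rail-top highlight edge in scene zoom: front/top edge line of rod
s=robot.observe();print(s['tool_rot'],s['q'])
for n,cx,cy in(('scene',265,255),('side',325,215)):
    i=cv2.imread(f'pics/{n}0.png');i=i[cy-60:cy+60,cx-80:cx+80]
    cv2.imwrite(f'pics/g_{n}.png',cv2.resize(i,(800,600),interpolation=cv2.INTER_CUBIC));print(cx-80,cy-60)
```

```text
sc [ 0.57830906 -0.10518866  0.177     ] [0.55887014 0.0304983  0.177     ] 0.13707232998795246 98.15289034859518 96.93071766549193 98.81431342151305 0.04814043579691136 0.08894877271546037
sd [ 0.58280475 -0.10657054  0.177     ] [0.55978767 0.02751711 0.177     ] 0.13604883047162 99.74029249023572 101.83627278126225 98.51411254959797
[[-4.34579615e-01  9.00633161e-01  6.83694707e-04]
 [ 9.00633409e-01  4.34579362e-01  4.91668543e-04]
 [ 1.45693384e-04  8.29427420e-04 -9.99999645e-01]] [ 3.70921134e-01  2.08064647e-01  1.45671807e+00  2.11359527e-04
  1.47599453e+00 -7.86701907e-02]
185 195
245 155
```

View pics/g_scene.png

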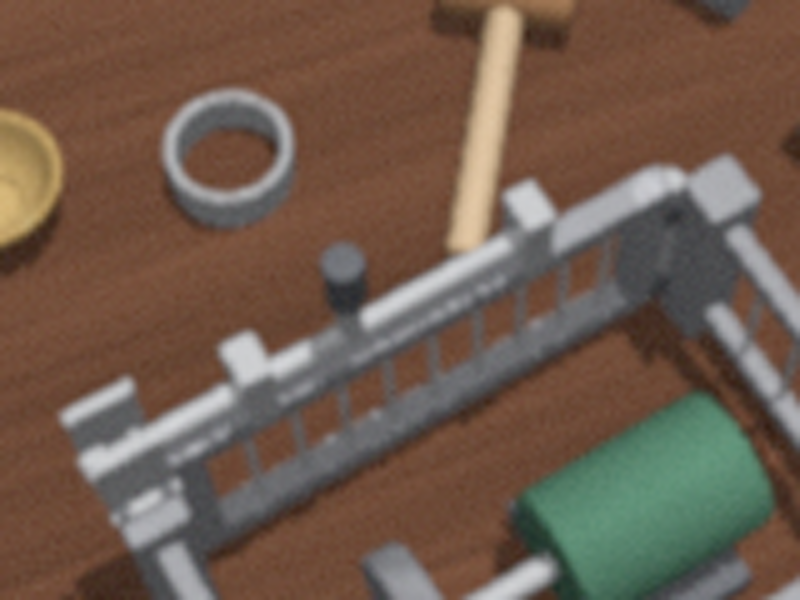

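Guide distances of 48 and 89 mm from the handle match the description, so the gate direction is about 98.9°. The hinge is on the +y side. Moving over the handle with a −73° turn.

```bash
python3 -m inch '[[[0,0,-7],[-0.034,-0.010,0],0.55],[[0,0,-14],[-0.068,-0.019,0],0.55],[[0,0,-21],[-0.102,-0.029,0],0.55],[[0,0,-28],[-0.136,-0.039,0],0.55],[[0,0,-35],[-0.170,-0.049,0],0.55],[[0,0,-42],[-0.204,-0.058,0],0.55],[[0,0,-49],[-0.238,-0.068,0],0.55],[[0,0,-56],[-0.272,-0.078,0],0.55],[[0,0,-63],[-0.306,-0.087,0],0.55],[[0,0,-70],[-0.340,-0.097,0],0.55]]'
python3 -m inch '[[[0,0,-3],[0,0,0],0.55],[[0,0,-3],[0,0,0],0.55],[[0,0,-3],[0,0,0],0.55],[[0,0,-3],[0,0,0],0.55]]'
python3 - <<'E'
from h import *
c=snap('wrist','w3'); s=robot.observe();print(s['eef_pos'],s['tool_rot'],s['q'])
print(proj(c,(.5725,-.0574,.217)))
cv2.imwrite('pics/w3b.png',cv2.resize(cv2.imread('pics/w3.png'),(800,600),interpolation=cv2.INTER_CUBIC))
E
```

```text
time_s: 5.25
eef_pos: [0.5708, -0.058, 0.2643]
tool_rot: [[-0.995, -0.096, -0.005], [-0.096, 0.995, 0.002], [0.005, 0.002, -1.0]]
wrist_force: [0.4, 0.2, -0.4]
opening: 0.052
gripper_force: 0.0
time_s: 5.58
eef_pos: [0.5713, -0.0557, 0.2658]
tool_rot: [[-0.99, -0.142, -0.003], [-0.142, 0.99, 0.001], [0.003, 0.002, -1.0]]
wrist_force: [0.5, -0.3, 0.3]
opening: 0.0516
gripper_force: 0.0
[ 0.57147846 -0.05548891  0.26627806] [[-9.89755015e-01 -1.42761761e-01 -2.02228561e-03]
 [-1.42763618e-01  9.89756486e-01  8.05171007e-04]
 [ 1.88662266e-03  1.08563085e-03 -9.99997631e-01]] [-2.47654757e-01  1.78689981e-01  1.49382140e+00  2.86298110e-04
  1.47123924e+00 -1.96173215e+00]
[280.10313709 245.27435333]
```

View pics/w3b.png

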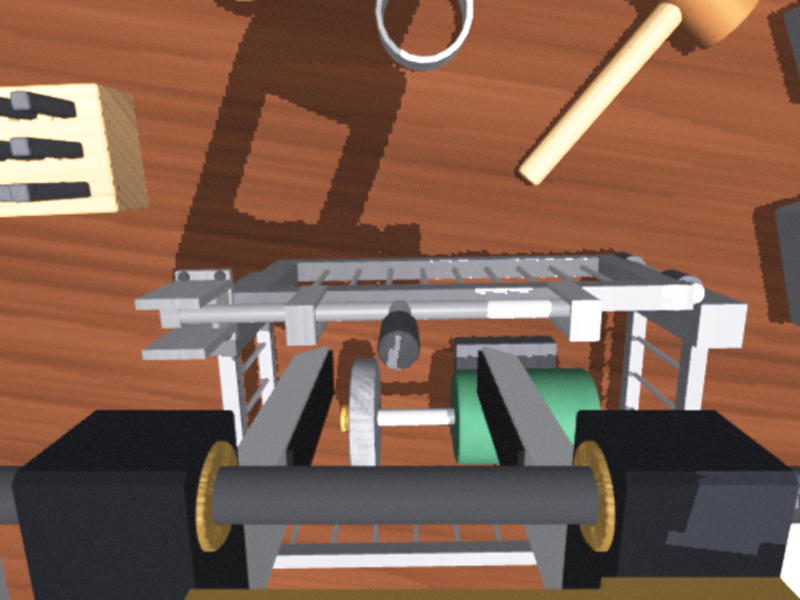

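The handle top is at (400,349), i.e. (280,244) in original pixels, within a pixel of the prediction. The gate runs along the tool's y. Descending and gripping.

```bash
python3 -m inch '[[[0,0,-0.5],[-0.001,-0.002,0.02],0.55],[[0,0,-0.5],[-0.001,-0.002,0.04],0.55],[[0,0,-0.5],[-0.001,-0.002,0.055],0.55],[[0,0,-0.5],[-0.001,-0.002,0.062],0.55],[[0,0,-0.5],[-0.001,-0.002,0.062],0.55],[[0,0,-0.5],[-0.001,-0.002,0.062],0.55]]' 40
python3 -m inch '[[[0,0,0],[0,0,0],0],[[0,0,0],[0,0,0],0],[[0,0,0],[0,0,0],0],[[0,0,0],[0,0,0],0],[[0,0,0],[0,0,0],0],[[0,0,0],[0,0,0],0],[[0,0,0],[0,0,0],0],[[0,0,0],[0,0,0],0]]' 40
```

```text
time_s: 6.13
eef_pos: [0.5734, -0.0578, 0.2055]
tool_rot: [[-0.988, -0.152, -0.0], [-0.152, 0.988, 0.0], [0.0, 0.0, -1.0]]
wrist_force: [-0.1, 0.5, -1.1]
opening: 0.0517
gripper_force: 0.0
time_s: 6.8
eef_pos: [0.5735, -0.0582, 0.2059]
tool_rot: [[-0.989, -0.151, 0.001], [-0.151, 0.989, 0.001], [-0.001, 0.001, -1.0]]
wrist_force: [-0.5, 1.6, 2.1]
opening: 0.0172
gripper_force: 40.0
```

```bash
python3 -m inch '[[[0,0,0],[0,0,-0.004],0],[[0,0,0],[0,0,-0.008],0],[[0,0,0],[0,0,-0.012],0],[[0,0,0],[0,0,-0.012],0],[[0,0,0],[0,0,-0.012],0]]' 40
```

```text
time_s: 7.22
eef_pos: [0.5734, -0.0582, 0.2175]
tool_rot: [[-0.989, -0.151, 0.0], [-0.151, 0.989, 0.001], [-0.0, 0.001, -1.0]]
wrist_force: [1.2, 3.0, -2.9]
opening: 0.0173
gripper_force: 40.0
```

```bash
python3 -m inch '[[[0,0,0],[0,0.006,0],0],[[0,0,0],[0,0.012,0],0],[[0,0,0],[0,0.018,0],0],[[0,0,0],[0,0.024,0],0],[[0,0,0],[0,0.030,0],0],[[0,0,0],[0,0.036,0],0],[[0,0,0],[0,0.042,0],0],[[0,0,0],[0,0.046,0],0],[[0,0,0],[0,0.046,0],0],[[0,0,0],[0,0.046,0],0]]' 40
```

```text
time_s: 8.05
eef_pos: [0.5662, -0.013, 0.2175]
tool_rot: [[-0.988, -0.151, -0.0], [-0.151, 0.988, -0.001], [0.0, -0.001, -1.0]]
wrist_force: [1.4, -5.0, -2.6]
opening: 0.0173
gripper_force: 40.0
```

```bash
python3 -m inch '[[[0,0,2],[0.0043,0.0001,0],0],[[0,0,4],[0.0086,0.0003,0],0],[[0,0,6],[0.013,0.0007,0],0],[[0,0,8],[0.0173,0.0012,0],0],[[0,0,10],[0.0215,0.0019,0],0],[[0,0,12],[0.0258,0.0027,0],0],[[0,0,14],[0.03,0.0037,0],0],[[0,0,16],[0.0342,0.0048,0],0],[[0,0,18],[0.0383,0.0061,0],0],[[0,0,18],[0.0383,0.0061,0],0]]' 40
python3 -m inch '[[[0,0,0],[0,0,0],0],[[0,0,0],[0,0,0],0],[[0,0,0],[0,0,0],0],[[0,0,0],[0,0,0],0]]' 40
python3 - <<'E'
from h import *
c=snap('scene','s4');i=cv2.imread('pics/s4.png');cv2.imwrite('pics/s4b.png',cv2.resize(i[150:390,160:480],(800,600),interpolation=cv2.INTER_CUBIC))
E
```

```text
time_s: 8.88
eef_pos: [0.5276, -0.0135, 0.2178]
tool_rot: [[-0.987, 0.163, 0.001], [0.163, 0.987, -0.001], [-0.001, -0.001, -1.0]]
wrist_force: [2.9, -5.1, -2.3]
opening: 0.0175
gripper_force: 40.0
time_s: 9.22
eef_pos: [0.5284, -0.0136, 0.2179]
tool_rot: [[-0.987, 0.162, 0.002], [0.162, 0.987, -0.001], [-0.002, -0.001, -1.0]]
wrist_force: [2.2, -5.6, -2.4]
opening: 0.0172
gripper_force: 40.0
```

View pics/s4b.png

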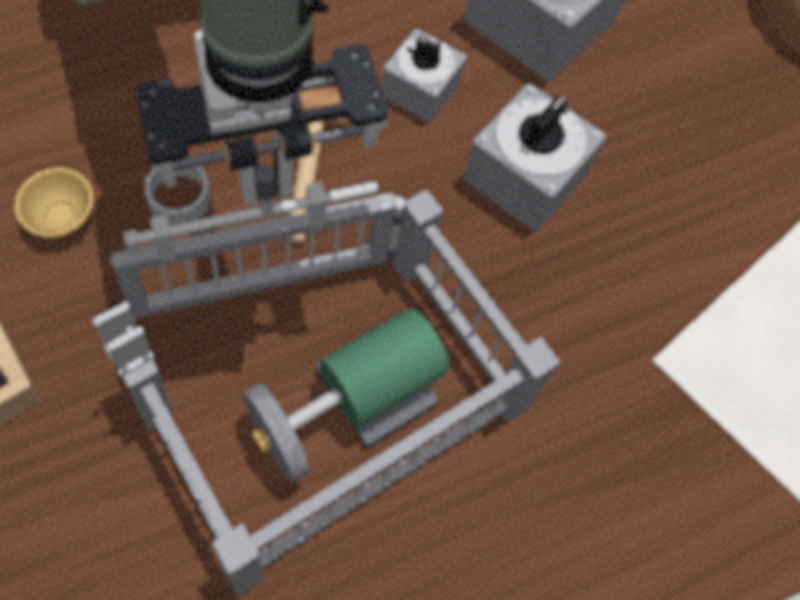

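The gate stands ajar with its free-edge top at about (122,258) in the crop, and the fingers still hold the handle. The mallet, cuff and dish look untouched. I'll check the angle numerically before handing in.

Run:
```python
from h import *
c=load('s4');E=onz(c,160+122/2.5,150+260/2.5,.134);H=np.array([.5476,.1098])
d=E[:2]-H;print(E,np.linalg.norm(d),np.radians(98.9)-(np.arctan2(d[1],d[0])%np.pi))
s=robot.observe();t=s['eef_pos'][:2]-H;print(np.linalg.norm(t),np.radians(98.9)-(np.arctan2(t[1],t[0])%np.pi),s['dq'],s['gripper_force'],s['wrist_force'])
```

```text
[ 0.51285087 -0.1451859   0.134     ] 0.2573427855281481 0.2907785615843672
0.12488022740132607 0.30958703672379384 [ 1.43465727e-06 -1.00732630e-03 -2.91601892e-04 -2.01072577e-04
  1.11292978e-03 -3.02365001e-03] 39.9996292591095 [ 3.4856829  -5.30523286 -2.30909549]
```

The gate angle is about 0.30 rad, the bolt is drawn about 45 mm, and nothing is moving.

```bash
python3 -c "
from plant import robot
print(robot.close_job())"
```

```text
the job is handed in; nothing more can be done
None
```

Job handed in (no verdict was returned): by my measurements the selector is about 0.03 rad from the index stud, the bolt is drawn back about 45 mm, and the gate is held still about 0.30 rad open with the handle still gripped.

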